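# Scrape the offcuts off a tilted tray into the scrap box

### The job

First lift the white tray by its blue bar until it is fully tilted (it stays where you leave it), then slide the scraper up off its two studs and, with the tray still tilted, push all three clay offcuts down the tray floor and over its open lip into the blue scrap box with the scraper blade, never with the fingers. Then stand the used scraper, blade down, in the white tub and push the tray's bar back down until the tray is level. Do not shift the scrap box or disturb the glue bottle or the thread spool.

Things in the scene. Friction and masses are not known exactly. Their poses are not given: they have to be found in the camera images.
- stand: Grey fixed stand of the tilting tray, base plate 8 mm thick, 200x150 mm under the tray, 176 mm wide under the scrap box. Origin: on the table, under the middle of the 200x150 mm part. Its -x axis points downhill, towards the tray's open lip and the scrap box. Hinge axis of the tray: parallel to y, at x = -90 mm, z = 78 mm in this frame.
- tray (a joint): Tilt of the white metal tray about its hinge, rad: 0 = level, resting on the stand; 0.45 = fully tilted, against its stop (bar up, lip down). Stiff friction hinge (2 N m): the tray stays at any tilt; about 10 N up at the bar raises it, about 7 N down lowers it. Tray frame: origin on the hinge axis, x up the floor away from the lip, z normal to the floor (at tilt 0 its axes are the stand's).
- tray_bar (a point): Middle of the tray's blue lifting bar, a 12 mm round bar 70 mm long, parallel to the hinge, at x = 234 mm, z = 8 mm in the tray frame; 39 mm of free space between bar and back wall. About 86 mm above the table when level, 187 mm when fully tilted. Axes as the tray's.
- tray_lip (a point): Middle of the tray's open lip edge, on the floor's top, at x = -32 mm, z = 2 mm in the tray frame. From here the floor runs 217 mm up to the back wall at x = 185 mm; it is 112 mm wide between side walls. Side and back walls rise 16 mm over the floor. Axes as the tray's.
- offcut_1: Terracotta-coloured hard clay offcut, bar 60x16x12 mm, long along its y, lying on the tray floor nearest the lip, roughly crosswise; friction keeps it in place even at full tilt. Origin: centre of its underside.
- offcut_2: Green clay offcut, same size, in the middle of the tray.
- offcut_3: Yellow clay offcut, same size, farthest from the lip; its far edge is at least 35 mm from the back wall.
- scraper: Scraper: steel blade 4 mm thick (x), 96 mm wide (y), 92 mm high, with a dark wood handle bar on top, 20 mm thick (x), 90 mm wide (y), from z = 86 to 120 mm. Origin: middle of the blade's lower edge; z points up to the handle; front and back are alike. About 0.22 kg. It hangs on the rack's studs with its lower edge about 22 mm above the table.
- keyholes (a point): Point of the scraper midway between its two keyhole slots (at y = -28 and +28 mm), z = 63 mm, where the stud shanks are while it hangs. Slots: narrow upper part 9 mm wide, z = 50 to 66 mm; wide lower part 24 mm wide, z = 26 to 50 mm. To free it: raise it 24 mm so that the stud heads face the wide parts, then move it 40 mm along the rack's -x. Axes as the scraper's.
- rack: Wooden rack, fixed, base 85x120 mm, upright board 116 mm wide, 102 mm high. Origin: centre of its underside. Two studs stick out of the board along the rack's -x (the open side) at y = -28 and +28 mm, z = 85 mm: shanks 6 mm thick, heads 14 mm across, their far ends at x = -5 mm; the board's face is at x = +10 mm. The scraper hangs between heads and board, its y along the rack's y.
- tub: White plastic open tub, fixed, outside 76x136x60 mm, walls and floor 4 mm, long along its y. Origin: centre of its underside. The scraper stands in it blade down, blade lengthwise, and may lean on a wall.
- scrap_box: Blue open box, 105x162x46 mm, walls 4 mm, long along its y, origin: centre of its underside; it stands loose on the stand's base plate under the tray's lip, which reaches about 17 mm over its near side.
- glue: White craft glue bottle with a blue cap, 37 mm across, 125 mm high; a bystander.
- spool: Thread spool with red thread, 31 mm across, 40 mm high; a bystander.

How it is judged:
By the outcome, as a careful person would: the job done as asked, in the order asked, and still so for the second after the job is handed in, with the robot touching nothing.
It also fails if it takes over 72 s, if anything falls off the work surface, if the arm or the gripper's body presses on something with over 40 N, if the wrist force passes 120 N, or if a joint passes its speed limit or range.

### The arm

A 6-joint arm with a two-finger parallel gripper is mounted at the origin on a cart in front of the work surface, level with it; the furniture and walls round the work are solid. World frame = base frame: x ahead of the robot, y to its left, z up, the work surface at z = 0. Lengths are in m, angles in rad, forces in N, time in s.
With the tool pointing down it reaches from about 0.425 to 0.95 m from the base axis. Payload 3.5 kg.
Tool frame: the origin (TCP) lies at the very end of the fingers, on their centre line; the grasp point (between the pads) lies 19 mm behind it; z points along the fingers, y is the line along which they close (so a half turn about z gives the same grasp; the last joint's range is limited). The gripper opens to 85 mm and grips with 20 to 120 N. Pads are 22 mm wide; open, the fingers measure 114 mm over their backs; the gripper's body (76 mm by 85 mm) begins 54 mm behind the grasp point. The pads swing forward as they close: fully open they stand 13 mm farther back than shut.
Start: joints at [0.986, 0.286, 1.577, -0, 1.279, -0.15], TCP at [0.284, 0.612, 0.231] pointing down, gripper open.
Joint ranges: [-2.77, 2.77], [-0.9, 2.22], [0.21, 2.48], [-1.53, 4.67], [0.24, 2.81], [-2.84, 2.84]. Speed limits (rad/s): [2.79, 2.79, 3.14, 3.14, 3.14, 3.14].

### API

Orientations are given as a unit quaternion [x, y, z, w].
In Python, from plant import ctrl, camrig, status gives the robot as it stands (ctrl), with the cameras (camrig) and the readings (status).
- The arm moves only by the shell command python3 inch.py [FORCE], which reads ROWS from standard input. ROWS is a JSON list that holds a single list of rows (three levels of brackets), with 1 to 10 rows, each of 7 numbers: dx, dy, dz in fractions of the full range, 1 being 0.6 m, then a rotation vector rx, ry, rz in fractions of the full range, 1 being 2 rad, then the opening from 0.0 (shut) to 1.0 (fully open); each row is the pose to reach, as a shift and turn from the pose commanded when the command began, along the tool's axes at that moment; what a row does not reach only later rows make up. A row lasts 1/8 s, in which the tool goes at most 0.0625 m and 0.188 rad, less where a joint would pass 70% of its speed; a pose out of reach is approached as far as the arm can. The fingers move at their own pace and stop on an object; FORCE is the grip in N (left out, the last holds). Time passes only in rows, so rows that do not move let the fingers close. It prints the time, the measured TCP pose, the force, the opening and the grip force at its end. A shift or turn number past 1, either way, is cut back to 1. Input that does not fit is refused with a message, and nothing moves.
- status.get_state(): the state, without advancing time (a new reading comes with each control period).
- camrig.read_camera(name): name is "side" or "top"; returns a dict with "pixels" (480x640x3 uint8, red, green, blue), "camera_matrix" (3x3 intrinsics, pixels), "xyz" and "orientation" of the camera in the world. Camera axes: x right, y down, z forward; pixel columns grow to the right and rows downward; lengths in m; the calibration is good to about 2 mm. A picture is of the moment at which its call begins. There is no depth.
- ctrl.sign_off(): hands the job in; it is judged then, once.
The state is a dict: "time": time; "qpos": joint angles; "dq": joint speeds; "joint_efforts": joint torques, N m; "eef_pos": TCP position; "tcp_rot": TCP orientation; "contact_force": force on the tool from outside, world axes, zero at the start; "wrist_torque": the same for the moment, N m; "opening": opening from 0.0 (shut) to 1.0 (fully open); "finger_force": force on a finger pad.
Only numpy, scipy, OpenCV 4.12 (cv2) and the standard library are available. Lean on these libraries where they do the work, as an engineer would, in place of code of your own. Each camera call takes 0.05 s, during which the arm holds its last target. There are 200 camera calls.

## Working session

There is one attempt and no reset: what is moved stays moved. The work goes in short steps, Python scripts to look and compute and a shell command to move; the robot and the scene stay as the last step left them, time stands still between calls to the robot, and variables do not carry over. Pictures are saved under pics/ and viewed, at most 10 in all, crops included, and the job is handed in when it is done.

```bash
ls; mkdir -p pics
python3 - <<'E'
from plant import ctrl, camrig, status
import cv2,json
for n in("top","side"):
    r=camrig.read_camera(n); cv2.imwrite(f"pics/{n}0.png",r["pixels"][:,:,::-1]); print(n,r["camera_matrix"],r["xyz"],r["orientation"])
print(status.get_state())
E
```

```text
inch.py
pics
plant.py
top [[494.93264353   0.         322.94156232]
 [  0.         494.93264353 235.97476567]
 [  0.           0.           1.        ]] [ 0.34768695 -0.01356529  1.10735244] [-0.69358882  0.71353223 -0.06364843  0.07586294]
side [[511.57822198   0.         322.33524089]
 [  0.         511.57822198 239.58435514]
 [  0.           0.           1.        ]] [ 0.46843684 -0.70791067  0.60124561] [ 0.89204815 -0.04651916  0.03451003 -0.44821325]
{'time': 0.1, 'qpos': array([ 9.85998288e-01,  2.87111587e-01,  1.57805087e+00,  5.30135610e-06,
        1.27859466e+00, -1.49996606e-01]), 'dq': array([-0.00070099, -0.00174655, -0.00314894, -0.00074895,  0.00056246,
        0.00012014]), 'joint_efforts': array([ 1.24463491e-03, -4.07295728e+01, -2.93699723e+01, -9.76084152e-05,
        3.45745582e-03,  1.03703201e-06]), 'eef_pos': array([0.28396507, 0.61170124, 0.23005151]), 'tcp_rot': array([ 2.15692876e-01,  9.76460656e-01, -1.00909780e-03, -3.91092386e-04]), 'contact_force': array([-0.24051662,  0.49600182, -0.14100434]), 'wrist_torque': array([-0.02471178, -0.02151285, -0.00871011]), 'finger_force': 0.0, 'opening': 0.9966389977133315}
```

View pics/top0.png

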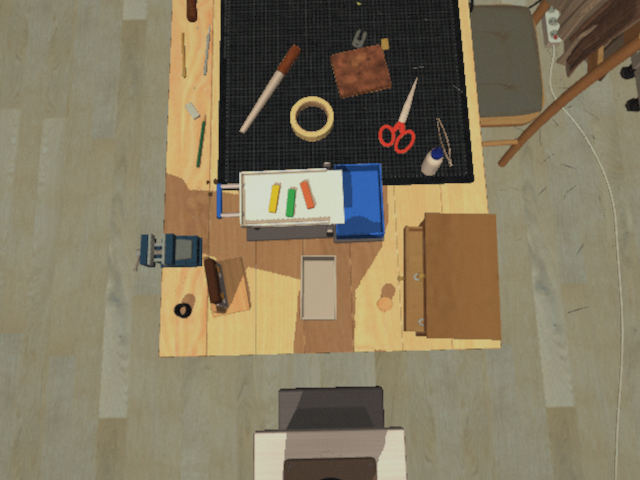

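View pics/side0.png

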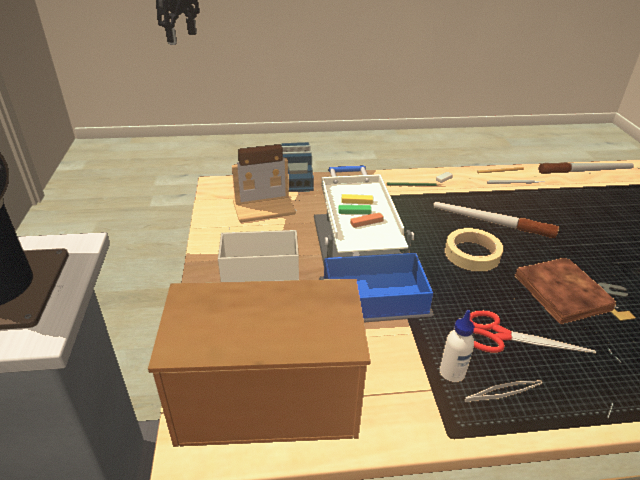

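The top view shows the tray with its blue bar at (219,200), the lip at about (343,197) and the box at (360,203). It also shows the scraper handle at (213,283), the tub at (319,287), the glue at (432,162) and the spool at about (385,303). The side view shows the same, with the scraper facing the camera at (262,178). Enlarging both.

```bash
cat > h.py <<'E'
import numpy as np,cv2,sys
from scipy.spatial.transform import Rotation as R
from plant import ctrl, camrig, status
class Cam:
    def __init__(s,n):
        r=camrig.read_camera(n); s.im=r["pixels"]; s.K=np.array(r["camera_matrix"]); s.c=np.array(r["xyz"]); s.R=R.from_quat(r["orientation"]).as_matrix()
        s.hsv=cv2.cvtColor(s.im,cv2.COLOR_RGB2HSV)
    def ray(s,p): return s.R@np.linalg.inv(s.K)@np.array([p[0],p[1],1.])
    def plane(s,p,z): d=s.ray(p); return s.c+d*(z-s.c[2])/d[2]
    def proj(s,X): q=s.K@s.R.T@(np.array(X)-s.c); return q[:2]/q[2]
    def blobs(s,lo,hi,box,amin=15):
        m=cv2.inRange(s.hsv,lo,hi); k=np.zeros_like(m); x0,y0,x1,y1=box; k[y0:y1,x0:x1]=m[y0:y1,x0:x1]
        cs=[c for c in cv2.findContours(k,cv2.RETR_EXTERNAL,cv2.CHAIN_APPROX_NONE)[0] if cv2.contourArea(c)>=amin]
        return sorted(cs,key=cv2.contourArea,reverse=True)
    def crop(s,box,f,name):
        x0,y0,x1,y1=box; cv2.imwrite(f"pics/{name}.png",cv2.resize(s.im[y0:y1,x0:x1,::-1],None,fx=f,fy=f,interpolation=cv2.INTER_CUBIC))
def tri(a,pa,b,pb):
    da,db=a.ray(pa),b.ray(pb); t=np.linalg.lstsq(np.c_[da,-db],b.c-a.c,rcond=None)[0]
    A,B=a.c+da*t[0],b.c+db*t[1]; return (A+B)/2,np.linalg.norm(A-B)
def move(p,Rm=None):
    "tool-axes shift and rotvec from measured pose to target"
    st=status.get_state(); R0=R.from_quat(st["tcp_rot"]).as_matrix()
    d=R0.T@(np.array(p)-st["eef_pos"]); rv=np.zeros(3) if Rm is None else R.from_matrix(R0.T@Rm).as_rotvec()
    print("move",d.round(4),rv.round(4))
E
python3 - <<'E'
from h import *
Cam("top").crop((130,150,400,350),2.9,"top1"); Cam("side").crop((190,130,440,330),3,"side1")
E
```

```text
(no output)
```

View pics/top1.png

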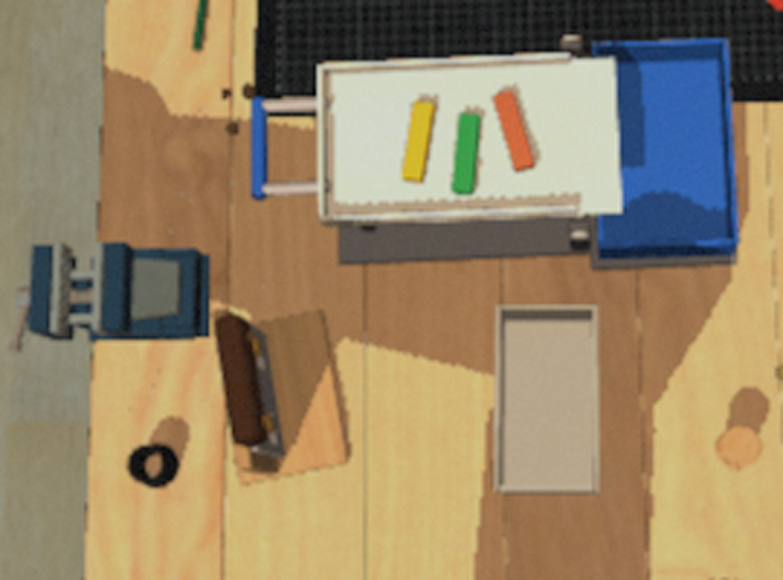

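View pics/side1.png

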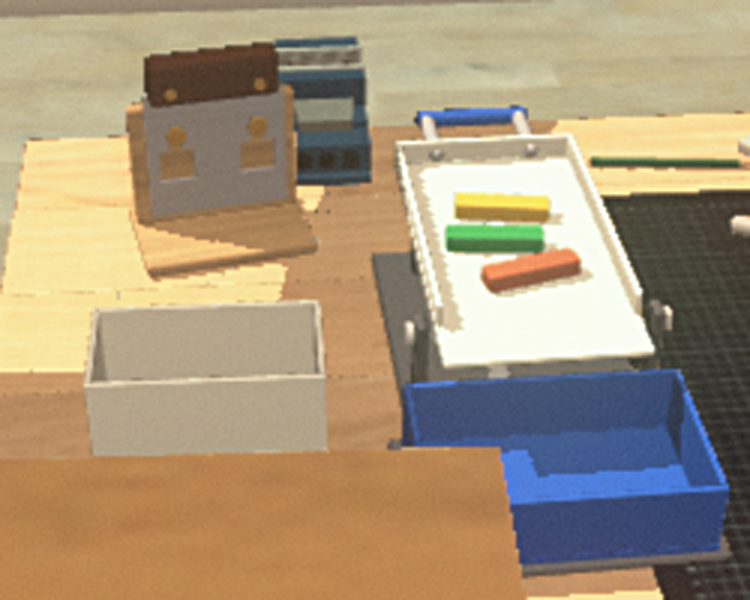

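The crops show these features (crop pixels):

| View | Feature | Pixels |
|---|---|---|
| Top | Bar | (256,97)–(262,197) |
| Top | Lip | (614,57)–(622,214) |
| Top | Tub rim | (497,307)–(598,492) |
| Top | Handle | around (240,380) |
| Side | Bar | (417,117)–(525,112) |
| Side | Lip | (437,363)–(652,355) |
| Side | Tub rim corners | (95,309), (319,301), (88,383), (325,378) |

Run:
```python
from h import *
np.set_printoptions(precision=4,suppress=True)
T,S=Cam("top"),Cam("side")
t=lambda x,y:np.array([130+(x+.5)/2.9-.5,150+(y+.5)/2.9-.5]); s=lambda x,y:np.array([190+(x+.5)/3-.5,130+(y+.5)/3-.5])
P={}
for n,a,b in [("barL",t(258,98),s(526,115)),("barR",t(263,196),s(418,119)),
 ("lipL",t(614,57),s(652,356)),("lipR",t(622,214),s(437,363)),
 ("tubFL",t(497,307),s(319,301)),("tubNL",t(497,492),s(95,309)),("tubNR",t(598,492),s(88,383)),("tubFR",t(597,307),s(325,378)),
 ("boxNearR",t(592,262),s(405,385)),("boxFL",t(729,40),s(725,490)),("boxNL",t(592,42),s(683,372)),
 ("hTopF",t(246,318),s(277,46)),("hTopN",t(262,443),s(146,57))]:
    X,e=tri(T,a,S,b); P[n]=X; print(n,X,"err",round(e,4))
for nm,c,lo,hi,bt,bs in [("blue",0,(100,120,60),(130,255,255),(210,175,226,225),(320,160,372,178)),("red",1,(3,120,120),(14,255,255),(290,170,325,215),(345,210,390,230)),("grn",1,(45,120,60),(80,255,255),(280,180,300,220),(330,200,380,216)),("yel",1,(20,150,120),(32,255,255),(262,175,287,215),(335,190,380,207)),("handle",0,(0,80,20),(15,255,120),(195,250,235,320),(235,140,290,170))]:
    for C,b in((T,bt),(S,bs)):
        cs=C.blobs(lo,hi,b)
        for c in cs[:1]:
            r=cv2.minAreaRect(c); print(nm,r,cv2.contourArea(c)); bx=cv2.boxPoints(r)
            z=.092 if c is not None and nm!="handle" else .142
            if C is T: print([C.plane(p,z)[:2].round(3).tolist() for p in bx],C.plane(r[0],z))
            else: print(bx)
```

```text
barL [0.6754 0.2238 0.0852] err 0.0004
barR [0.5989 0.2182 0.0885] err 0.0003
lipL [ 0.7006 -0.0425  0.0758] err 0.0018
lipR [ 0.578  -0.0443  0.0807] err 0.0025
tubFL [0.5172 0.05   0.059 ] err 0.0014
tubNL [0.3826 0.0524 0.0596] err 0.0023
tubNR [ 0.3813 -0.0202  0.0606] err 0.0036
tubFR [ 0.5152 -0.024   0.0579] err 0.0014
boxNearR [ 0.5566 -0.0214  0.0464] err 0.0117
boxFL [ 0.7197 -0.132   0.0536] err 0.0006
boxNL [ 0.7244 -0.0268  0.0497] err 0.0021
hTopF [0.5015 0.2152 0.1481] err 0.0037
hTopN [0.4167 0.2028 0.1496] err 0.0034
blue ((219.0, 200.0), (34.0, 4.0), 90.0) 118.0
[[0.674, 0.226], [0.674, 0.217], [0.599, 0.216], [0.599, 0.225]] [0.6362 0.2209 0.092 ]
blue ((346.5, 168.0), (4.0, 35.0), 90.0) 74.0
[[329. 166.]
 [364. 166.]
 [364. 170.]
 [329. 170.]]
red ((306.935791015625, 194.6192626953125), (27.202266693115234, 6.992132186889648), 73.3007583618164) 160.0
[[0.669, 0.048], [0.673, 0.034], [0.615, 0.018], [0.611, 0.032]] [0.6421 0.0331 0.092 ]
red ((366.3568115234375, 219.31964111328125), (9.32197380065918, 31.98312759399414), 78.11134338378906) 245.0
[[349.7481 218.0531
[... 452 characters left out ...]
462321281433105) 155.5
[[0.609, 0.116], [0.668, 0.106], [0.665, 0.091], [0.606, 0.101]] [0.6365 0.1034 0.092 ]
yel ((356.5144348144531, 198.68246459960938), (29.333349227905273, 7.310633182525635), 2.602562189102173) 130.0
[[341.6969 201.668 ]
 [342.0289 194.3649]
 [371.332  195.6969]
 [371.     203.    ]]
handle ((215.20999145507812, 280.4700012207031), (46.81047439575195, 17.5362491607666), 81.8698959350586) 472.5
[[0.503, 0.239], [0.507, 0.204], [0.415, 0.19], [0.411, 0.224]] [0.4586 0.2144 0.142 ]
handle ((260.33837890625, 154.31939697265625), (17.156911849975586, 44.52059555053711), 83.1572265625) 673.0
[[237.2146 148.4543]
 [281.418  143.1498]
 [283.4622 160.1845]
 [239.2587 165.489 ]]
```

Run:
```python
from h import *
np.set_printoptions(precision=4,suppress=True)
T,S=Cam("top"),Cam("side")
t=lambda x,y:np.array([130+(x+.5)/2.9-.5,150+(y+.5)/2.9-.5]); s=lambda x,y:np.array([190+(x+.5)/3-.5,130+(y+.5)/3-.5])
print("rackbase edge",*tri(T,t(322,311),S,s(317,241)),*tri(T,t(350,460),S,s(152,274)))
print("vice corner",*tri(T,t(130,245),S,s(361,68)),*tri(T,t(73,246),S,s(357,40)))
u=np.array([-.008,1,0]);u/=np.linalg.norm(u); z=np.array([0,0,-1.]); Rm=np.c_[np.cross(u,z),u,z]
move((.637,.221,.231),Rm)
```

```text
rackbase edge [0.5256 0.1886 0.0114] 0.0010888313145764636 [0.4111 0.1678 0.0045] 0.0014486559182875307
vice corner [0.5684 0.3187 0.0774] 0.0012146704673304002 [0.5688 0.3601 0.0799] 0.002082833425989512
move [-0.4847 -0.2061  0.0002] [-0.0003 -0.0001 -0.4428]
```

The rows are not in the units I measure in: shifts go in shares of 0.6 m and turns go in shares of 2 rad. I convert before sending: -0.485 m / 0.6 = -0.8083, -0.206 m / 0.6 = -0.3433, -0.443 rad / 2 = -0.2215.

```bash
echo '[[[-0.8083, -0.3433, 0, 0, 0, -0.2215, 0.45], [-0.8083, -0.3433, 0, 0, 0, -0.2215, 0.45], [-0.8083, -0.3433, 0, 0, 0, -0.2215, 0.45], [-0.8083, -0.3433, 0, 0, 0, -0.2215, 0.45], [-0.8083, -0.3433, 0, 0, 0, -0.2215, 0.45], [-0.8083, -0.3433, 0, 0, 0, -0.2215, 0.45], [-0.8083, -0.3433, 0, 0, 0, -0.2215, 0.45], [-0.8083, -0.3433, 0, 0, 0, -0.2215, 0.45], [-0.8083, -0.3433, 0, 0, 0, -0.2215, 0.45], [-0.8083, -0.3433, 0, 0, 0, -0.2215, 0.45]]]' | python3 inch.py 50; echo '[[[0, 0, 0.1, 0, 0, 0, 0.45], [0, 0, 0.15, 0, 0, 0, 0.45], [0, 0, 0.15, 0, 0, 0, 0.45]]]' | python3 inch.py
python3 - <<'E'
from h import *
move((.637,.221,.068))
E
```

```text
time: 1.65
eef_pos: [0.6387, 0.2189, 0.2311]
tcp_rot: [-0.002, 1.0, -0.0, -0.0]
contact_force: [-0.1, 0.0, -0.3]
opening: 0.445
finger_force: 0.0
time: 2.02
eef_pos: [0.6342, 0.2218, 0.1375]
tcp_rot: [-0.005, 1.0, -0.001, -0.004]
contact_force: [-0.0, -0.5, 1.0]
opening: 0.453
finger_force: 0.0
move [-0.0033 -0.0008  0.0695] [0. 0. 0.]
```

Scaled: 0.071 m / 0.6 = 0.1183, 0.05 m / 0.6 = 0.0833.

```bash
echo '[[[0, 0, 0.0833, 0, 0, 0, 0.45], [0, 0, 0.1183, 0, 0, 0, 0.45], [0, 0, 0.1183, 0, 0, 0, 0.45], [0, 0, 0.1183, 0, 0, 0, 0.0], [0, 0, 0.1183, 0, 0, 0, 0.0], [0, 0, 0.1183, 0, 0, 0, 0.0], [0, 0, 0.1183, 0, 0, 0, 0.0]]]' | python3 inch.py 60
python3 - <<'E'
from h import *
Cam("side").crop((290,130,440,250),5,"side2")
E
```

```text
time: 2.9
eef_pos: [0.639, 0.2207, 0.0731]
tcp_rot: [-0.004, 1.0, -0.0, 0.002]
contact_force: [-0.7, -2.2, 6.1]
opening: 0.115
finger_force: 58.8
```

View pics/side2.png

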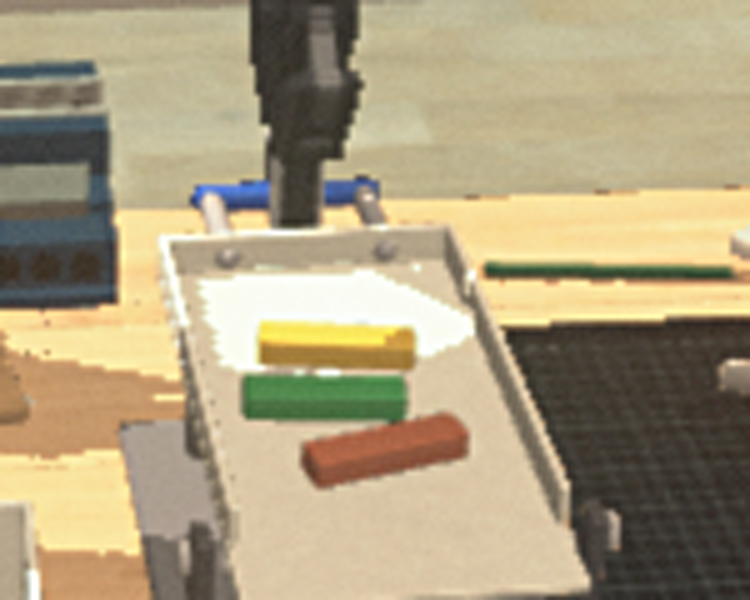

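The picture shows the fingers closed round the middle of the blue bar at (295,195). Next I raise it along the hinge arc.

Scaled: -0.1 m / 0.6 = -0.1667, -0.035 m / 0.6 = -0.0583.

```bash
echo '[[[0, -0.0017, -0.03, 0, 0, 0, 0], [0, -0.0067, -0.0583, 0, 0, 0, 0], [0, -0.0133, -0.0867, 0, 0, 0, 0], [0, -0.0217, -0.115, 0, 0, 0, 0], [0, -0.0317, -0.1417, 0, 0, 0, 0], [0, -0.0442, -0.1667, 0, 0, 0, 0], [0, -0.0442, -0.1667, 0, 0, 0, 0]]]' | python3 inch.py
```

```text
time: 3.82
eef_pos: [0.6393, 0.1965, 0.1713]
tcp_rot: [-0.003, 1.0, 0.003, 0.003]
contact_force: [5.3, 4.1, -2.0]
opening: 0.111
finger_force: 59.4
```

Scaled: -0.003 m / 0.6 = -0.005, -0.0015 m / 0.6 = -0.0025.

```bash
echo '[[[0, -0.0025, -0.005, 0, 0, 0, 0], [0, -0.0025, -0.005, 0, 0, 0, 0]]]' | python3 inch.py;echo '[[[0, -0.0017, -0.005, 0, 0, 0, 0], [0, -0.0017, -0.005, 0, 0, 0, 0]]]' | python3 inch.py
python3 - <<'E'
from h import *
S,T=Cam("side"),Cam("top")
a=S.blobs((100,120,60),(130,255,255),(300,100,400,175)); b=T.blobs((100,120,60),(130,255,255),(190,160,240,240))
for c in a+b: print(cv2.boundingRect(c),cv2.contourArea(c))
E
```

```text
time: 4.08
eef_pos: [0.6393, 0.1959, 0.1726]
tcp_rot: [-0.003, 1.0, 0.004, 0.003]
contact_force: [6.7, 7.3, -6.4]
opening: 0.11
finger_force: 58.8
time: 4.32
eef_pos: [0.6392, 0.1947, 0.1749]
tcp_rot: [-0.003, 1.0, 0.004, 0.003]
contact_force: [7.7, 5.0, -8.7]
opening: 0.111
finger_force: 58.7
(332, 127, 16, 5) 45.5
(361, 127, 11, 4) 18.0
```

Scaled: -0.003 m / 0.6 = -0.005, -0.001 m / 0.6 = -0.0017.

```bash
echo '[[[0, -0.0017, -0.005, 0, 0, 0, 0], [0, -0.0017, -0.005, 0, 0, 0, 0]]]' | python3 inch.py;echo '[[[0, -0.0017, -0.005, 0, 0, 0, 0], [0, -0.0017, -0.005, 0, 0, 0, 0]]]' | python3 inch.py
```

```text
time: 4.68
eef_pos: [0.6392, 0.1938, 0.1769]
tcp_rot: [-0.004, 1.0, 0.003, 0.003]
contact_force: [10.5, 7.7, -11.4]
opening: 0.115
finger_force: 58.9
time: 4.92
eef_pos: [0.6391, 0.1938, 0.1771]
tcp_rot: [-0.003, 1.0, 0.004, 0.003]
contact_force: [14.4, 10.7, -20.3]
opening: 0.109
finger_force: 58.7
```

Scaled: -0.07 m / 0.6 = -0.1167, -0.06 m / 0.6 = -0.1.

```bash
echo '[[[0, 0.0017, 0.005, 0, 0, 0, 0.45], [0, 0.0017, 0.005, 0, 0, 0, 0.45], [0, 0.0017, 0.005, 0, 0, 0, 0.45], [0, 0, -0.1, 0, 0, 0, 0.45], [0, 0, -0.1167, 0, 0, 0, 0.6]]]' | python3 inch.py
python3 - <<'E'
from h import *
u=np.array([-.162,1,0]);u/=np.linalg.norm(u); z=np.array([0,0,-1.]); Rm=np.c_[np.cross(u,z),u,z]
move((.459,.2215,.24),Rm)
T,S=Cam("top"),Cam("side")
S.crop((190,90,440,290),3,"side3")
E
```

```text
time: 5.55
eef_pos: [0.6404, 0.1902, 0.2598]
tcp_rot: [-0.004, 1.0, 0.001, 0.006]
contact_force: [1.0, -0.3, 0.6]
opening: 0.601
finger_force: 0.0
move [0.1813 0.0327 0.0177] [ 0.0007  0.0118 -0.1527]
```

View pics/side3.png

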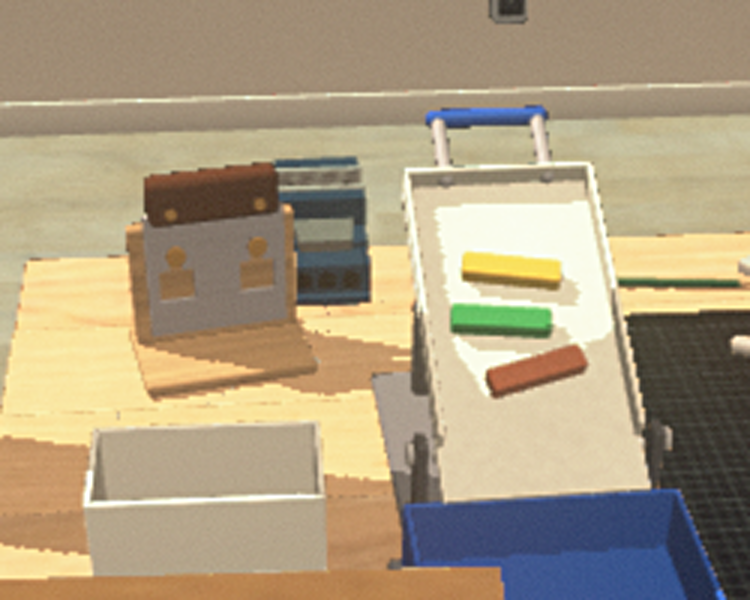

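The picture shows the tray tilted with its bar at (488,116), the offcuts still in place, and the scraper on its rack at (210,200). Now over to the scraper.

Scaled: 0.181 m / 0.6 = 0.3017, 0.033 m / 0.6 = 0.055, -0.153 rad / 2 = -0.0765.

```bash
echo '[[[0.3017, 0.055, 0.03, 0.0005, 0.006, -0.0765, 0.6], [0.3017, 0.055, 0.03, 0.0005, 0.006, -0.0765, 0.6], [0.3017, 0.055, 0.03, 0.0005, 0.006, -0.0765, 0.6], [0.3017, 0.055, 0.03, 0.0005, 0.006, -0.0765, 0.6], [0.3017, 0.055, 0.03, 0.0005, 0.006, -0.0765, 0.6]]]' | python3 inch.py
python3 - <<'E'
from h import *
u=np.array([-.162,1,0]);u/=np.linalg.norm(u); z=np.array([0,0,-1.]); Rm=np.c_[np.cross(u,z),u,z]
move((.459,.2215,.111),Rm)
S,T=Cam("side"),Cam("top")
t=lambda x,y:np.array([130+(x+.5)/2.9-.5,150+(y+.5)/2.9-.5]); 
b=S.blobs((0,80,20),(15,255,120),(235,130,290,170))
for c in b: print(cv2.boxPoints(cv2.minAreaRect(c)),cv2.contourArea(c))
for X in[(.459,.2215,.142),(.503,.2287,.142),(.415,.2143,.142)]: print(S.proj(X))
E
```

```text
time: 6.28
eef_pos: [0.4565, 0.2215, 0.2339]
tcp_rot: [-0.081, 0.997, -0.001, -0.006]
contact_force: [0.1, 0.4, -0.2]
opening: 0.596
finger_force: 0.0
move [-0.0039 -0.0004  0.1229] [-0.0003 -0.0119  0.0008]
[[237.14632 151.31706]
 [281.81705 146.35365]
 [283.39026 160.51219]
 [238.71951 165.4756 ]] 562.5
[259.51131333 147.2794277 ]
[281.58458932 144.92342826]
[236.98546413 149.68373271]
```

Scaled: 0.123 m / 0.6 = 0.205, 0.1 m / 0.6 = 0.1667, -0.012 rad / 2 = -0.006.

```bash
echo '[[[-0.0067, 0, 0.1, 0, -0.006, 0, 0.6], [-0.0067, 0, 0.1667, 0, -0.006, 0, 0.6], [-0.0067, 0, 0.205, 0, -0.006, 0, 0.6], [-0.0067, 0, 0.205, 0, -0.006, 0, 0.6]]]' | python3 inch.py 80;  echo '[[[0, 0, 0, 0, 0, 0, 0], [0, 0, 0, 0, 0, 0, 0], [0, 0, 0, 0, 0, 0, 0], [0, 0, 0, 0, 0, 0, 0]]]' | python3 inch.py 80
python3 - <<'E'
from h import *
Cam("side").crop((200,110,320,230),5,"side4")
E
```

```text
time: 6.88
eef_pos: [0.4587, 0.2213, 0.1092]
tcp_rot: [-0.08, 0.997, -0.0, -0.002]
contact_force: [-0.3, 0.3, 0.9]
opening: 0.601
finger_force: 0.0
time: 7.38
eef_pos: [0.4605, 0.2222, 0.1132]
tcp_rot: [-0.081, 0.997, 0.0, 0.002]
contact_force: [1.2, -0.6, 5.3]
opening: 0.222
finger_force: 78.6
```

View pics/side4.png

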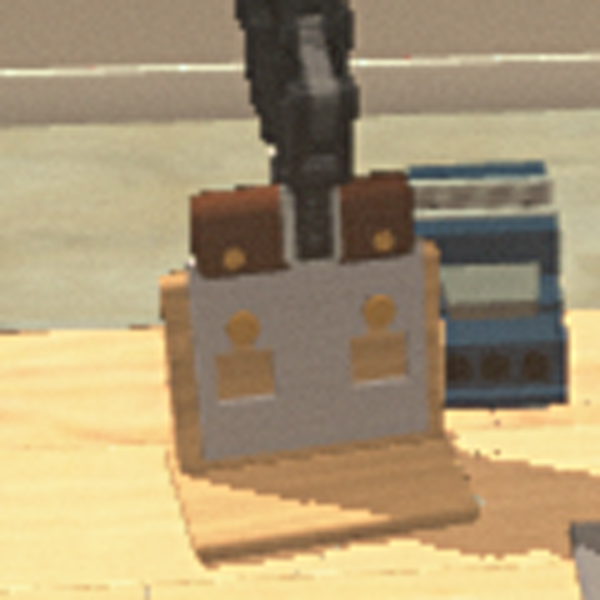

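The picture shows the fingers gripping the handle at its middle, (315,220), with the stud heads at (240,328) and (378,312). Raising it off the studs.

Scaled: -0.024 m / 0.6 = -0.04, -0.014 m / 0.6 = -0.0233.

```bash
echo '[[[0, 0, -0.0233, 0, 0, 0, 0], [0, 0, -0.04, 0, 0, 0, 0], [0, 0, -0.04, 0, 0, 0, 0]]]' | python3 inch.py
python3 - <<'E'
from h import *
Cam("side").crop((200,100,320,220),5,"side5")
E
```

```text
time: 7.8
eef_pos: [0.4585, 0.2221, 0.1358]
tcp_rot: [-0.081, 0.997, 0.0, -0.0]
contact_force: [-0.0, -0.2, -2.2]
opening: 0.221
finger_force: 79.0
```

View pics/side5.png

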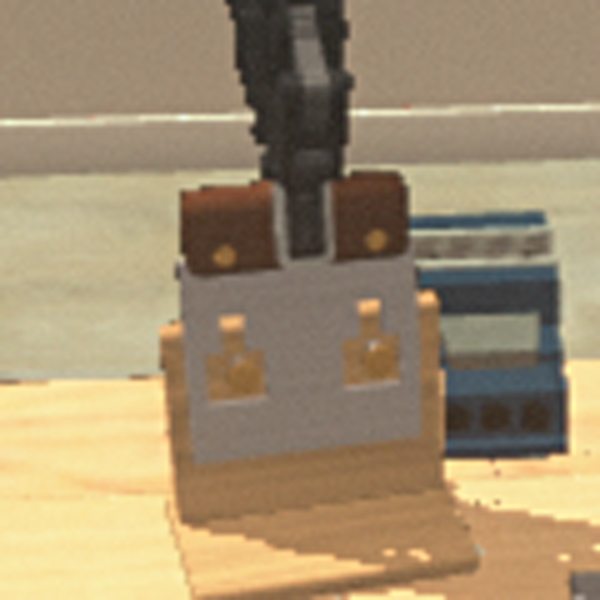

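The stud heads at (243,370) and (378,358) now face the wide slots, so I pull the scraper out along the rack's -x and then up.

Scaled: -0.05 m / 0.6 = -0.0833, -0.045 m / 0.6 = -0.075.

```bash
echo '[[[0, -0.0333, 0, 0, 0, 0, 0], [0, -0.075, 0, 0, 0, 0, 0], [0, -0.0833, 0, 0, 0, 0, 0]]]' | python3 inch.py;echo '[[[0, -0.0083, -0.1, 0, 0, 0, 0], [0, -0.0167, -0.2, 0, 0, 0, 0], [0, -0.0167, -0.2333, 0, 0, 0, 0], [0, -0.0167, -0.2333, 0, 0, 0, 0]]]' | python3 inch.py
python3 - <<'E'
from h import *
np.set_printoptions(precision=4,suppress=True)
S,T=Cam("side"),Cam("top")
a=S.blobs((100,120,60),(130,255,255),(300,100,400,180)); b=T.blobs((100,120,60),(130,255,255),(190,160,240,240))
for c in a+b: print(cv2.minAreaRect(c),cv2.contourArea(c))
if a and b: print(tri(T,cv2.minAreaRect(b[0])[0],S,cv2.minAreaRect(a[0])[0]))
S.crop((190,0,440,200),3,"side6"); T.crop((130,150,400,350),2.9,"top6")
print(status.get_state()["eef_pos"])
E
```

```text
time: 8.22
eef_pos: [0.4662, 0.1717, 0.1345]
tcp_rot: [-0.08, 0.997, -0.0, -0.001]
contact_force: [0.7, -0.3, -1.6]
opening: 0.218
finger_force: 79.1
time: 8.72
eef_pos: [0.4692, 0.1633, 0.2772]
tcp_rot: [-0.081, 0.997, 0.0, 0.002]
contact_force: [-0.6, 0.6, -2.9]
opening: 0.218
finger_force: 79.3
((351.48870849609375, 128.17279052734375), (5.1348795890808105, 39.080223083496094), 88.02507019042969) 121.0
((221.0, 182.0), (30.0, 6.0), 90.0) 152.0
(array([0.6403, 0.1948, 0.1901]), np.float64(0.007790209325858328))
[0.4675 0.163  0.2734]
```

View pics/top6.png

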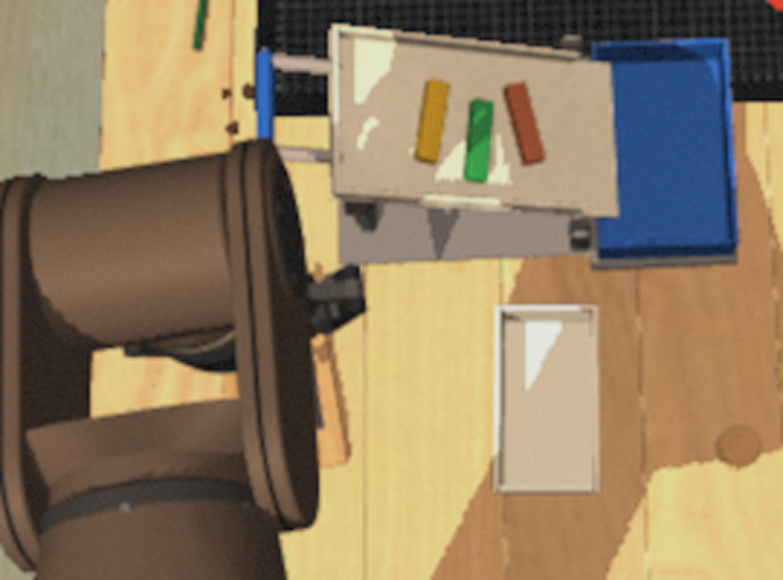

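View pics/side6.png

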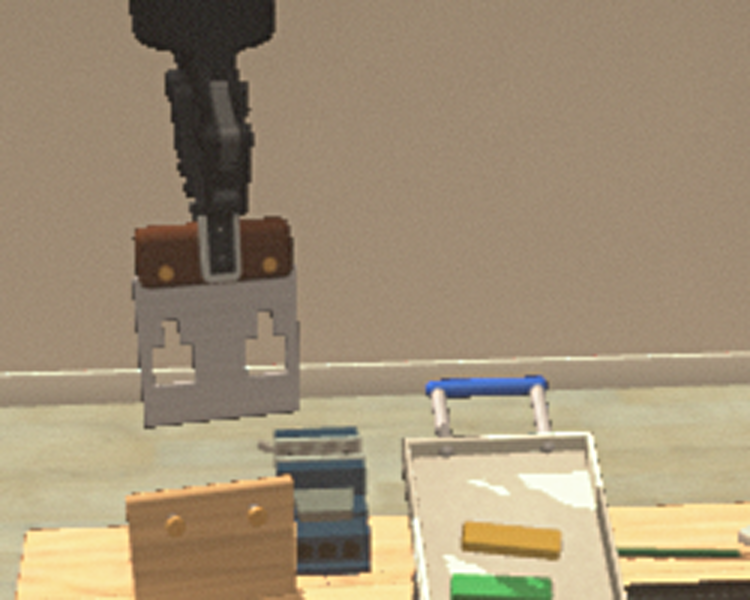

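Run:
```python
from h import *
S=Cam("side"); st=status.get_state(); p=st["eef_pos"]; M=R.from_quat(st["tcp_rot"]).as_matrix()
for l in [(0,0,0),(0,0,.091),(.048,0,.091),(-.048,0,.091),(.045,-.01,-.029),(-.045,-.01,-.029)]:
    q=S.proj(p+M@np.array(l)); print(l,(q-[190,0]+.5)*3-.5)
```

```text
(0, 0, 0) [213.43542407 282.37634832]
(0, 0, 0.091) [220.43887545 426.42480895]
(0.048, 0, 0.091) [142.28785944 434.2352185 ]
(-0.048, 0, 0.091) [296.76081707 418.79719703]
(0.045, -0.01, -0.029) [134.11926795 244.33192539]
(-0.045, -0.01, -0.029) [292.34410908 233.08537554]
```

The picture shows the scraper free of the studs, with its lower blade corners at (146,427) and (299,411), about 7 px above my prediction. I'll check how noisy the pose reading is.

Run:
```python
from h import *
L=[];Q=[]
for i in range(8):
    S=Cam("side"); st=status.get_state(); L.append(st["eef_pos"]); Q.append(st["tcp_rot"]); print(st["time"],L[-1].round(4),Q[-1].round(4),st["contact_force"].round(1))
p=np.mean(L,0); M=R.from_quat(Q).mean().as_matrix(); print(p,np.std(L,0))
m=cv2.inRange(S.hsv,(0,0,90),(180,60,190))
for l in [(.048,0,.091),(-.048,0,.091),(.048,0,.0865),(-.048,0,.0865)]:
    q=S.proj(p+M@np.array(l)); print(l,(q-[190,0]+.5)*3-.5)
```

```text
8.925 [0.4672 0.1628 0.2726] [-8.060e-02  9.967e-01 -1.000e-04 -2.400e-03] [ 0.1  0.4 -3.1]
8.975 [0.4674 0.1628 0.2728] [-8.060e-02  9.967e-01 -1.000e-04 -2.300e-03] [-0.1  0.4 -2.9]
9.025 [0.4676 0.1628 0.2731] [-8.060e-02  9.967e-01 -1.000e-04 -2.000e-03] [ 0.5 -0.5 -2.5]
9.075 [0.4678 0.1628 0.2735] [-8.060e-02  9.967e-01 -1.000e-04 -1.600e-03] [-1.1  0.  -3.2]
9.125 [0.468  0.1628 0.2739] [-8.050e-02  9.968e-01 -1.000e-04 -1.300e-03] [ 0.7  0.4 -2.5]
9.175 [0.4682 0.1628 0.2743] [-8.050e-02  9.968e-01 -1.000e-04 -9.000e-04] [ 0.6 -0.6 -1.8]
9.225 [0.4683 0.1628 0.2746] [-8.050e-02  9.968e-01 -1.000e-04 -6.000e-04] [-0.6 -0.4 -2.5]
9.275 [0.4684 0.1628 0.2749] [-8.050e-02  9.968e-01 -1.000e-04 -4.000e-04] [-0.4 -0.2 -2.9]
[0.46785534 0.16278426 0.27372832] [4.08683974e-04 2.89370796e-05 7.97855529e-04]
(0.048, 0, 0.091) [143.44365037 432.97316653]
(-0.048, 0, 0.091) [297.97960572 417.34128573]
(0.048, 0, 0.0865) [142.87792188 426.1743109 ]
(-0.048, 0, 0.0865) [297.86228376 410.65729319]
```

```bash
cat >> h.py <<'E'
def scr(x,h,L=.090,th=.45,X=.639):
    u=np.array([0,np.cos(th),np.sin(th)]); n=np.array([0,-np.sin(th),np.cos(th)])
    return np.array([X,-.012,.078])+x*u+(.002+h+L)*n, np.c_[np.cross(u,-n),u,-n]
E
python3 -c "
from h import *
print(scr(.155,.1)[0]); move(*scr(.155,.1))"
```

```text
[0.639      0.04405592 0.3183055 ]
move [-0.1493 -0.1445 -0.0435] [-0.4491 -0.037   0.1583]
```

Scaled: -0.149 m / 0.6 = -0.2483, -0.144 m / 0.6 = -0.24, -0.449 rad / 2 = -0.2245.

```bash
echo '[[[-0.05, -0.0667, -0.0833, -0.05, -0.005, 0.0175, 0], [-0.1167, -0.1333, -0.0833, -0.125, -0.01, 0.04, 0], [-0.1833, -0.1833, -0.0767, -0.2, -0.015, 0.06, 0], [-0.2483, -0.24, -0.0733, -0.2245, -0.0185, 0.079, 0], [-0.2483, -0.24, -0.0733, -0.2245, -0.0185, 0.079, 0], [-0.2483, -0.24, -0.0733, -0.2245, -0.0185, 0.079, 0], [-0.2483, -0.24, -0.0733, -0.2245, -0.0185, 0.079, 0]]]' | python3 inch.py; python3 -c "
from h import *
move(*scr(.155,.02))
T=Cam('top');T.crop((130,120,400,320),2.9,'top7')
S=Cam('side');S.crop((280,40,480,200),4,'side7'); 
move(*scr(.155,.02)); print(status.get_state()['eef_pos'])"
```

```text
time: 10.15
eef_pos: [0.6381, 0.0457, 0.3203]
tcp_rot: [-0.001, 0.975, 0.223, 0.001]
contact_force: [-0.9, 0.6, -1.7]
opening: 0.217
finger_force: 79.7
move [-0.0009 -0.0023  0.0811] [-0.0006  0.001   0.0027]
move [-0.0008 -0.0024  0.0812] [-0.0007  0.0013  0.003 ]
[0.63807224 0.04576958 0.32046052]
```

View pics/side7.png

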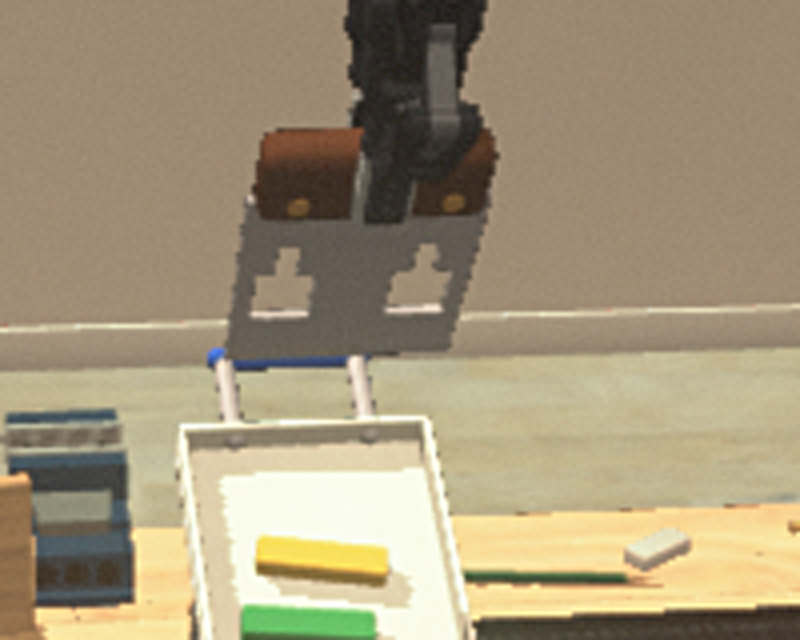

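The picture shows the blade over the tray, with its lower corners at (228,357) and (452,350). I'll check its offset in the grip, then lower it behind the yellow offcut.

The rows are not in the units I measure in: shifts go in shares of 0.6 m and turns go in shares of 2 rad. I convert before sending: 0.081 m / 0.6 = 0.135, 0.05 m / 0.6 = 0.0833.

```bash
python3 -c "
from h import *
st=status.get_state();p=st['eef_pos'];M=R.from_quat(st['tcp_rot']).as_matrix();S=Cam('side')
for l in [(.048,0,.09),(-.048,0,.09),(.045,-.01,.09-.086),(-.045,-.01,.09-.086)]:
    q=S.proj(p+M@np.array(l)); print(l,(q-[280,40]+.5)*4-.5)
"; echo '[[[-0.0017, -0.0033, 0.0833, 0, 0, 0, 0], [-0.0017, -0.0033, 0.135, 0, 0, 0, 0], [-0.0017, -0.0033, 0.135, 0, 0, 0, 0], [-0.0017, -0.0033, 0.135, 0, 0, 0, 0], [-0.0017, -0.0033, 0.135, 0, 0, 0, 0]]]' | python3 inch.py;python3 -c "
from h import *
S=Cam('side')
move(*scr(.155,.0))"
```

```text
(0.048, 0, 0.09) [226.63067709 355.90132086]
(-0.048, 0, 0.09) [450.36356362 348.48431052]
(0.045, -0.01, 0.0040000000000000036) [257.66140822 227.9538214 ]
(-0.045, -0.01, 0.0040000000000000036) [488.53593456 221.7987583 ]
time: 10.92
eef_pos: [0.6408, 0.0774, 0.2481]
tcp_rot: [-0.0, 0.975, 0.223, 0.002]
contact_force: [0.3, -0.1, -2.3]
opening: 0.221
finger_force: 79.5
move [0.0018 0.0007 0.022 ] [-0.0008  0.0042  0.0018]
```

Scaled: 0.017 m / 0.6 = 0.0283, 0.01 m / 0.6 = 0.0167, 0.002 rad / 2 = 0.001.

```bash
echo '[[[0.0017, 0, 0.0167, 0, 0.001, 0, 0], [0.0017, 0, 0.0283, 0, 0.001, 0, 0], [0.0017, 0, 0.0283, 0, 0.001, 0, 0]]]' | python3 inch.py; echo '[[[0, 0, 0.0025, 0, 0, 0, 0], [0, 0, 0.0025, 0, 0, 0, 0]]]' | python3 inch.py; echo '[[[0, 0, 0.0025, 0, 0, 0, 0], [0, 0, 0.0025, 0, 0, 0, 0]]]' | python3 inch.py; echo '[[[0, 0, 0, 0, 0, 0, 0], [0, 0, 0, 0, 0, 0, 0]]]' | python3 inch.py;python3 -c "
from h import *
move(*scr(.155,.0))"
```

```text
time: 11.35
eef_pos: [0.6384, 0.0856, 0.2294]
tcp_rot: [-0.0, 0.975, 0.223, -0.001]
contact_force: [-0.7, 0.5, -2.3]
opening: 0.227
finger_force: 79.8
time: 11.6
eef_pos: [0.6387, 0.0859, 0.2291]
tcp_rot: [-0.001, 0.975, 0.223, -0.001]
contact_force: [0.5, -1.7, -0.8]
opening: 0.214
finger_force: 80.0
time: 11.85
eef_pos: [0.6389, 0.086, 0.2291]
tcp_rot: [-0.001, 0.975, 0.223, -0.0]
contact_force: [-3.9, -3.5, 5.1]
opening: 0.22
finger_force: 80.8
time: 12.1
eef_pos: [0.6389, 0.086, 0.2291]
tcp_rot: [-0.001, 0.975, 0.223, -0.0]
contact_force: [-3.8, -3.9, 5.5]
opening: 0.224
finger_force: 80.8
move [-0.0001  0.001   0.0014] [-0.0009 -0.0009  0.0013]
```

Scaled: -0.068 m / 0.6 = -0.1133, -0.058 m / 0.6 = -0.0967.

```bash
echo '[[[0, 0, -0.0058, 0, 0, 0, 0], [0, 0, -0.0058, 0, 0, 0, 0], [0, -0.0133, -0.0058, 0, 0, 0, 0], [0, -0.03, -0.0058, 0, 0, 0, 0], [0, -0.0467, -0.0058, 0, 0, 0, 0], [0, -0.0633, -0.0058, 0, 0, 0, 0], [0, -0.08, -0.0058, 0, 0, 0, 0], [0, -0.0967, -0.0058, 0, 0, 0, 0], [0, -0.1133, -0.0058, 0, 0, 0, 0], [0, -0.1133, -0.0058, 0, 0, 0, 0]]]' | python3 inch.py;python3 -c "
from h import *
Cam('side').crop((280,90,480,250),4,'side8')
move(*scr(.085,.0))"
```

```text
time: 13.35
eef_pos: [0.6387, 0.0232, 0.2005]
tcp_rot: [0.0, 0.975, 0.223, -0.001]
contact_force: [0.4, -0.7, -2.5]
opening: 0.217
finger_force: 79.6
move [-0.0002 -0.0005  0.0031] [ 0.0002 -0.0015 -0.0001]
```

View pics/side8.png

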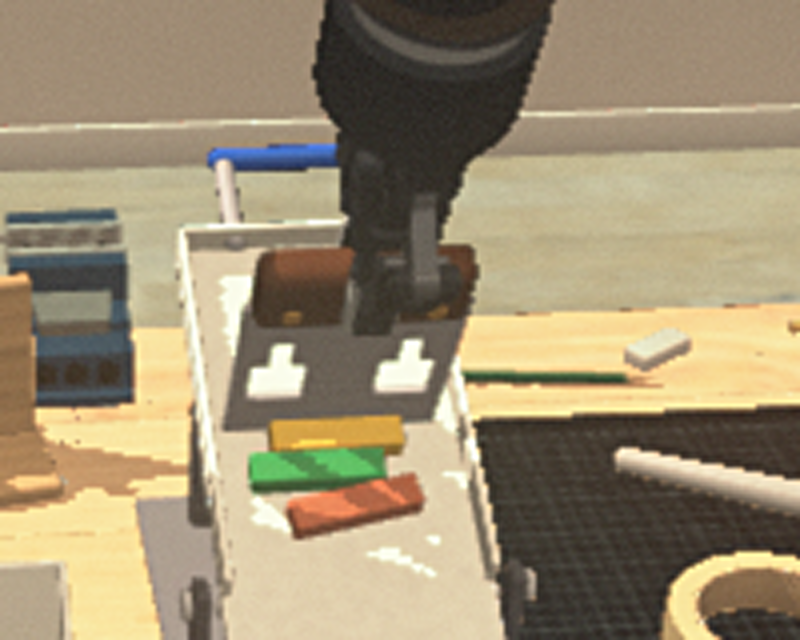

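The picture shows the blade at (330,420) pushing yellow, with green and red bunched ahead of it. I've now viewed 12 pictures, over the limit of 10, so from here I'll check by numbers only.

Scaled: -0.084 m / 0.6 = -0.14, -0.076 m / 0.6 = -0.1267.

```bash
echo '[[[0, -0.0167, 0, 0, 0, 0, 0], [0, -0.0333, 0, 0, 0, 0, 0], [0, -0.05, 0, 0, 0, 0, 0], [0, -0.0667, 0, 0, 0, 0, 0], [0, -0.0833, 0, 0, 0, 0, 0], [0, -0.1, 0, 0, 0, 0, 0], [0, -0.1133, 0, 0, 0, 0, 0], [0, -0.1267, 0, 0, 0, 0, 0], [0, -0.14, 0, 0, 0, 0, 0], [0, -0.14, 0, 0, 0, 0, 0]]]' | python3 inch.py;python3 -c "
from h import *
S=Cam('side')
for n,lo,hi in [('red',(3,120,80),(14,255,255)),('grn',(45,120,40),(80,255,255)),('yel',(20,150,80),(32,255,255))]:
    print(n,[(cv2.boundingRect(c),cv2.contourArea(c)) for c in S.blobs(lo,hi,(320,150,440,320))[:2]])
move(*scr(-.032,.0))"
```

```text
time: 14.65
eef_pos: [0.6386, -0.0524, 0.1638]
tcp_rot: [-0.0, 0.975, 0.223, -0.001]
contact_force: [0.1, -0.4, -2.0]
opening: 0.216
finger_force: 79.6
red [((326, 275, 64, 44), 713.5), ((320, 297, 11, 18), 68.5)]
grn [((364, 245, 19, 8), 43.5)]
yel [((353, 235, 35, 10), 108.0)]
move [-0.0003 -0.0334  0.0029] [-0.0002 -0.0018 -0.    ]
```

Scaled: -0.046 m / 0.6 = -0.0767, -0.039 m / 0.6 = -0.065.

```bash
echo '[[[0, -0.0133, 0, 0, 0, 0, 0], [0, -0.0267, 0, 0, 0, 0, 0], [0, -0.04, 0, 0, 0, 0, 0], [0, -0.0533, 0, 0, 0, 0, 0], [0, -0.065, 0, 0, 0, 0, 0], [0, -0.0767, 0, 0, 0, 0, 0], [0, -0.0767, 0, 0, 0, 0, 0], [0, -0.0767, 0, 0, 0, 0, 0]]]' | python3 inch.py;echo '[[[0, 0.0167, -0.1, 0, 0, 0, 0], [0, 0.0167, -0.2, 0, 0, 0, 0], [0, 0.0167, -0.2, 0, 0, 0, 0]]]' | python3 inch.py;python3 -c "
from h import *
S,T=Cam('side'),Cam('top')
for n,lo,hi in [('red',(3,120,60),(12,255,255)),('grn',(45,120,40),(80,255,255)),('yel',(20,150,60),(32,255,255))]:
  for C,b in ((S,(300,150,440,320)),(T,(230,150,400,250))):
    print(n,[(cv2.minAreaRect(c),cv2.contourArea(c)) for c in C.blobs(lo,hi,b)[:2]])
  cs=T.blobs(lo,hi,(230,150,400,250))
  if cs: print(T.plane(cv2.minAreaRect(cs[0])[0],.02))
print(status.get_state()['eef_pos'])"
```

```text
time: 15.7
eef_pos: [0.6389, -0.0931, 0.1446]
tcp_rot: [-0.0, 0.975, 0.223, -0.001]
contact_force: [-0.4, 1.0, -2.5]
opening: 0.22
finger_force: 79.6
time: 16.08
eef_pos: [0.6418, -0.1389, 0.2645]
tcp_rot: [-0.001, 0.975, 0.22, 0.005]
contact_force: [0.2, 0.3, -1.8]
opening: 0.218
finger_force: 79.9
red [(((371.5, 278.5), (9.0, 33.0), 90.0), 174.0)]
red [(((346.0, 203.0), (24.0, 4.0), 90.0), 86.5)]
[ 0.64037105 -0.05190662  0.02      ]
grn []
grn [(((352.5, 208.5), (25.0, 5.0), 90.0), 125.0)]
[ 0.62704636 -0.06614302  0.02      ]
yel [(((375.0, 292.5), (5.0, 32.0), 90.0), 33.0)]
yel [(((362.5650939941406, 204.0028533935547), (5.9074625968933105, 24.194534301757812), 2.4895529747009277), 118.5)]
[ 0.63683182 -0.08932115  0.02      ]
[ 0.63903501 -0.1363051   0.25736259]
```

```bash
python3 -c "
from h import *
S,T=Cam('side'),Cam('top')
print(tri(T,(346,203),S,(371.5,278.5)), tri(T,(362.6,204),S,(375,292.5)))
for X in [(.64,-.052,.024),(.64,-.04,.075),(.627,-.066,.024),(.637,-.089,.024)]: print(X,S.proj(X),T.proj(X))
for C,b in ((S,(320,240,440,320)),(T,(325,155,390,250))):
  c=C.blobs((100,120,30),(130,255,255),b)[0]; print(cv2.boundingRect(c),cv2.minAreaRect(c))
S.crop((300,220,440,330),5,'chk')
print(move((.449,-.0,.30),np.diag([-1.,1,-1])), status.get_state()['eef_pos'])
"
```

```text
(array([ 0.64061341, -0.05189446,  0.0207376 ]), np.float64(0.0008517173039360907)) (array([ 0.63800288, -0.08933123,  0.02201334]), np.float64(0.0032912681053751617))
(0.64, -0.052, 0.024) [371.06824446 277.19023894] [346.09261449 202.69500079]
(0.64, -0.04, 0.075) [372.03446332 249.60797078] [341.14820366 196.68062851]
(0.627, -0.066, 0.024) [365.12361484 283.00676892] [352.50577426 208.07760661]
(0.637, -0.089, 0.024) [373.50688226 291.75342383] [362.52332064 203.47579854]
(356, 253, 77, 65) ((394.1816711425781, 284.80145263671875), (61.387935638427734, 74.26890563964844), 85.48600769042969)
(334, 164, 50, 75) ((358.7134094238281, 200.50938415527344), (74.40264129638672, 47.33522415161133), 88.12212371826172)
move [0.1889 0.1415 0.019 ] [ 0.452  -0.0054  0.0007]
None [ 0.63795528 -0.1352199   0.25438834]
```

```bash
cat >> h.py <<'E'
def tub(y,z,th=.12,L=.090,X=.449):
    u=np.array([.018,np.cos(th),np.sin(th)]);u/=np.linalg.norm(u); n=np.array([0,-np.sin(th),np.cos(th)])
    return np.array([X,y,z])+L*n, np.c_[np.cross(u,-n),u,-n]
E
python3 -c "
from h import *
print(tub(-.009,.135)[0]);move(*tub(-.009,.135))"
```

```text
[ 0.449      -0.0197741   0.22435278]
move [0.1886 0.0906 0.0784] [ 0.3319 -0.0084  0.0182]
```

Scaled: 0.189 m / 0.6 = 0.315, 0.15 m / 0.6 = 0.25, 0.332 rad / 2 = 0.166.

```bash
echo '[[[0.0167, 0.0833, 0, 0.05, 0, 0, 0], [0.0833, 0.1417, 0.0333, 0.125, -0.0025, 0.005, 0], [0.1667, 0.151, 0.0833, 0.166, -0.004, 0.009, 0], [0.25, 0.151, 0.13, 0.166, -0.004, 0.009, 0], [0.315, 0.151, 0.13, 0.166, -0.004, 0.009, 0], [0.315, 0.151, 0.13, 0.166, -0.004, 0.009, 0], [0.315, 0.151, 0.13, 0.166, -0.004, 0.009, 0], [0.315, 0.151, 0.13, 0.166, -0.004, 0.009, 0]]]' | python3 inch.py;python3 -c "
from h import *
S=Cam('side')
for n,lo,hi in [('red',(3,120,60),(12,255,255)),('grn',(45,120,40),(80,255,255)),('yel',(20,150,60),(32,255,255))]:
    print(n,[(cv2.minAreaRect(c),cv2.contourArea(c)) for c in S.blobs(lo,hi,(320,180,440,320))[:2]])
move(*tub(-.009,.012))"
```

```text
time: 17.27
eef_pos: [0.4506, -0.0211, 0.2262]
tcp_rot: [0.009, 0.998, 0.059, 0.001]
contact_force: [0.2, 0.1, -3.0]
opening: 0.218
finger_force: 79.8
red [(((371.5, 278.5), (9.0, 33.0), 90.0), 170.0)]
grn [(((372.0, 283.0), (4.0, 18.0), 90.0), 37.0)]
yel [(((375.0, 292.5), (5.0, 32.0), 90.0), 41.5)]
move [ 0.0018 -0.0134  0.1242] [-0.0017  0.0036  0.0001]
```

All three offcuts are in the box. Lowering the scraper into the tub.

Scaled: 0.124 m / 0.6 = 0.2067, -0.0134 m / 0.6 = -0.0223, 0.002 rad / 2 = 0.001.

```bash
echo '[[[0.0017, -0.0067, 0.0667, 0, 0, 0, 0], [0.0033, -0.0133, 0.125, 0, 0.001, 0, 0], [0.0033, -0.0183, 0.1667, 0, 0.0015, 0, 0], [0.0033, -0.0223, 0.2067, 0, 0.0015, 0, 0], [0.0033, -0.0223, 0.2067, 0, 0.0015, 0, 0], [0.0033, -0.0223, 0.2067, 0, 0.0015, 0, 0]]]' | python3 inch.py;python3 -c "
from h import *
move(*tub(-.009,.004))"; echo '[[[0, -0.0008, 0.0067, 0, 0, 0, 0], [0, -0.0008, 0.0067, 0, 0, 0, 0], [0, -0.0008, 0.0067, 0, 0, 0, 0]]]' | python3 inch.py; echo '[[[0, -0.0005, 0.005, 0, 0, 0, 0], [0, -0.0005, 0.005, 0, 0, 0, 0]]]' | python3 inch.py;python3 -c "
from h import *
move(*tub(-.009,.004))"
```

```text
time: 18.08
eef_pos: [0.4491, -0.02, 0.1025]
tcp_rot: [0.009, 0.998, 0.059, 0.001]
contact_force: [-0.2, 0.4, -2.1]
opening: 0.219
finger_force: 79.6
move [ 0.0001 -0.0008  0.0091] [-0.0023  0.0021  0.0001]
time: 18.45
eef_pos: [0.4483, -0.0198, 0.0979]
tcp_rot: [0.009, 0.998, 0.059, 0.0]
contact_force: [0.2, 0.4, -2.1]
opening: 0.221
finger_force: 79.6
time: 18.7
eef_pos: [0.4485, -0.0199, 0.095]
tcp_rot: [0.009, 0.998, 0.059, 0.0]
contact_force: [-0.9, 0.3, 1.5]
opening: 0.22
finger_force: 80.3
move [-0.0005 -0.0001  0.0017] [-0.0023  0.0016  0.0001]
```

Scaled: -0.15 m / 0.6 = -0.25, -0.12 m / 0.6 = -0.2.

```bash
echo '[[[0, 0, 0, 0, 0, 0, 0.3], [0, 0, 0, 0, 0, 0, 0.4], [0, 0, 0, 0, 0, 0, 0.55], [0, 0, 0, 0, 0, 0, 0.55], [0, 0, -0.05, 0, 0, 0, 0.55], [0, 0, -0.1167, 0, 0, 0, 0.55], [0, 0, -0.2, 0, 0, 0, 0.55], [0, 0, -0.25, 0, 0, 0, 0.55]]]' | python3 inch.py;python3 -c "
from h import *
S,T=Cam('side'),Cam('top')
for C,b in ((S,(200,160,320,290)),(T,(280,230,360,340))):
  print([(np.round(cv2.boxPoints(cv2.minAreaRect(c)),1).tolist(),cv2.contourArea(c)) for c in C.blobs((0,80,20),(15,255,125),b)[:2]])
n=tub(-.009,.004)[0]; 
z=np.array([0,-np.sin(.12),np.cos(.12)])
B=np.array([.449,-.009,.004])
for a in (-.045,.045): print([S.proj(B+[a,0,0]+z*h).round(1).tolist() for h in(.12,.086)],[T.proj(B+[a,0,0]+z*h).round(1).tolist() for h in(.12,)])
u=np.array([0,1,0]); move((.639,.194,.28),np.diag([-1.,1,-1])); print(status.get_state()['eef_pos'])
"
```

```text
time: 19.7
eef_pos: [0.4487, -0.0378, 0.2464]
tcp_rot: [0.009, 0.998, 0.058, 0.002]
contact_force: [0.6, -0.4, -0.1]
opening: 0.548
finger_force: 0.0
[([[227.60000610351562, 226.39999389648438], [282.5, 223.8000030517578], [283.5, 243.60000610351562], [228.5, 246.1999969482422]], 979.0)]
[([[296.0, 230.0], [359.0, 230.0], [359.0, 339.0], [296.0, 339.0]], 3757.5)]
[[228.2, 227.6], [230.1, 242.8]] [[337.1, 305.7]]
[[284.2, 224.8], [284.5, 240.0]] [[335.7, 260.5]]
move [-0.1848  0.2377 -0.0036] [ 0.115   0.0078 -0.0179]
[ 0.4500804  -0.03831272  0.24783842]
```

The scraper stands in the tub where predicted. Back to the bar.

Scaled: 0.238 m / 0.6 = 0.3967, -0.04 m / 0.6 = -0.0667, 0.115 rad / 2 = 0.0575.

```bash
echo '[[[-0.0667, 0.0833, -0.05, 0.03, 0.002, -0.005, 0.5], [-0.1333, 0.1667, -0.05, 0.0575, 0.004, -0.009, 0.45], [-0.2, 0.25, -0.0333, 0.0575, 0.004, -0.009, 0.45], [-0.25, 0.3333, -0.0067, 0.0575, 0.004, -0.009, 0.45], [-0.3083, 0.3967, -0.0067, 0.0575, 0.004, -0.009, 0.45], [-0.3083, 0.3967, -0.0067, 0.0575, 0.004, -0.009, 0.45], [-0.3083, 0.3967, -0.0067, 0.0575, 0.004, -0.009, 0.45], [-0.3083, 0.3967, -0.0067, 0.0575, 0.004, -0.009, 0.45]]]' | python3 inch.py;python3 -c "
from h import *
S=Cam('side')
move((.639,.194,.175),np.diag([-1.,1,-1]))"
```

```text
time: 20.8
eef_pos: [0.6365, 0.1942, 0.275]
tcp_rot: [0.0, 1.0, 0.001, -0.004]
contact_force: [0.0, 0.6, -0.1]
opening: 0.446
finger_force: 0.0
move [-0.0031 -0.0005  0.1005] [ 0.003  -0.0081 -0.0008]
```

Scaled: 0.1 m / 0.6 = 0.1667, 0.05 m / 0.6 = 0.0833.

```bash
echo '[[[0, 0, 0.0833, 0, 0, 0, 0.45], [-0.0017, 0, 0.1667, 0, 0, 0, 0.45], [-0.0017, 0, 0.1667, 0, 0, 0, 0.45], [-0.0017, 0, 0.1667, 0, 0, 0, 0], [-0.0017, 0, 0.1667, 0, 0, 0, 0], [-0.0017, 0, 0.1667, 0, 0, 0, 0], [-0.0017, 0, 0.1667, 0, 0, 0, 0]]]' | python3 inch.py 60; echo '[[[0, 0.0125, 0.025, 0, 0, 0, 0], [0, 0.0233, 0.0533, 0, 0, 0, 0], [0, 0.0317, 0.0817, 0, 0, 0, 0], [0, 0.0383, 0.11, 0, 0, 0, 0], [0, 0.0433, 0.1383, 0, 0, 0, 0], [0, 0.045, 0.1667, 0, 0, 0, 0], [0, 0.045, 0.1717, 0, 0, 0, 0], [0, 0.045, 0.1717, 0, 0, 0, 0]]]' | python3 inch.py
```

```text
time: 21.72
eef_pos: [0.6391, 0.1946, 0.1788]
tcp_rot: [-0.0, 1.0, 0.001, -0.002]
contact_force: [-1.4, -5.1, 5.9]
opening: 0.108
finger_force: 59.0
time: 22.72
eef_pos: [0.6383, 0.2208, 0.0773]
tcp_rot: [-0.0, 1.0, -0.0, -0.003]
contact_force: [-5.7, -8.7, 13.5]
opening: 0.111
finger_force: 62.3
```

Scaled: 0.003 m / 0.6 = 0.005.

```bash
echo '[[[0, 0, 0.005, 0, 0, 0, 0], [0, 0, 0.005, 0, 0, 0, 0]]]' | python3 inch.py; echo '[[[0, 0, 0.005, 0, 0, 0, 0], [0, 0, 0.005, 0, 0, 0, 0]]]' | python3 inch.py; echo '[[[0, 0, 0.0033, 0, 0, 0, 0], [0, 0, 0.0033, 0, 0, 0, 0]]]' | python3 inch.py
```

```text
time: 22.98
eef_pos: [0.6383, 0.2208, 0.0771]
tcp_rot: [-0.0, 1.0, -0.001, -0.004]
contact_force: [-11.0, -10.2, 23.2]
opening: 0.111
finger_force: 63.6
time: 23.22
eef_pos: [0.6384, 0.2208, 0.077]
tcp_rot: [-0.0, 1.0, -0.001, -0.004]
contact_force: [-16.3, -12.4, 33.2]
opening: 0.109
finger_force: 64.7
time: 23.48
eef_pos: [0.6384, 0.2208, 0.0768]
tcp_rot: [-0.0, 1.0, -0.001, -0.004]
contact_force: [-20.4, -13.6, 41.0]
opening: 0.109
finger_force: 65.4
```

The bar is on its hard stop, so I relieve the push, let go and rise clear.

Scaled: -0.16 m / 0.6 = -0.2667, -0.12 m / 0.6 = -0.2.

```bash
echo '[[[0, 0, -0.0133, 0, 0, 0, 0], [0, 0, -0.0133, 0, 0, 0, 0.2], [0, 0, -0.0133, 0, 0, 0, 0.45], [0, 0, -0.0133, 0, 0, 0, 0.45], [0, 0, -0.1, 0, 0, 0, 0.45], [0, 0, -0.2, 0, 0, 0, 0.45], [0, 0, -0.2667, 0, 0, 0, 0.45]]]' | python3 inch.py; echo '[[[0, 0.1, -0.0333, 0, 0, 0, 0.45], [0, 0.2, -0.0333, 0, 0, 0, 0.45], [0, 0.3, -0.0333, 0, 0, 0, 0.45], [0, 0.3, -0.0333, 0, 0, 0, 0.45], [0, 0.3, -0.0333, 0, 0, 0, 0.45]]]' | python3 inch.py; python3 -c "
from h import *
S,T=Cam('side'),Cam('top')
for n,lo,hi,bt,bs in [('blue',(100,120,60),(130,255,255),(205,160,240,230),(310,120,390,185)),('red',(3,120,60),(12,255,255),(325,155,390,250),(320,240,440,320)),('grn',(45,120,40),(80,255,255),(325,155,390,250),(320,240,440,320)),('yel',(20,150,60),(32,255,255),(325,155,390,250),(320,240,440,320)),('box',(100,120,30),(130,255,255),(325,155,390,250),(320,240,440,320)),('handle',(0,80,20),(15,255,125),(300,255,345,315),(200,160,320,290)),('cap',(105,120,30),(130,255,255),(415,140,450,180),(440,300,485,345))]:
  for C,b in((T,bt),(S,bs)): print(n,[(np.round(cv2.minAreaRect(c)[0],1).tolist(),cv2.boundingRect(c)) for c in C.blobs(lo,hi,b)[:2]])
  a,c=T.blobs(lo,hi,bt),S.blobs(lo,hi,bs)
  if n=='blue' and a and c: print(tri(T,cv2.minAreaRect(a[0])[0],S,cv2.minAreaRect(c[0])[0]))
o=cv2.imread('pics/top0.png')[:,:,::-1]
d=cv2.absdiff(o,T.im).max(2); print('glue/spool diff',d[140:180,415:450].mean(),d[290:312,372:398].mean())
o=cv2.imread('pics/side0.png')[:,:,::-1]; d=cv2.absdiff(o,S.im).max(2); print('side glue,tray diff',d[310:385,435:480].mean(),d[175:260,320:410].mean())
"
```

```text
time: 24.35
eef_pos: [0.6387, 0.223, 0.2275]
tcp_rot: [-0.0, 1.0, 0.002, -0.002]
contact_force: [1.0, -0.9, 1.0]
opening: 0.447
finger_force: 0.0
time: 24.98
eef_pos: [0.6375, 0.4025, 0.2438]
tcp_rot: [-0.001, 1.0, 0.001, -0.005]
contact_force: [-0.3, -0.5, 0.2]
opening: 0.453
finger_force: 0.0
blue [([219.0, 200.0], (217, 183, 5, 35))]
blue [([346.5, 168.0], (329, 166, 36, 5))]
(array([0.63656169, 0.22175129, 0.08823619]), np.float64(0.0013512825824500221))
red [([346.0, 203.0], (344, 191, 5, 25))]
red [([371.5, 278.5], (355, 274, 34, 10))]
grn [([352.5, 208.5], (350, 196, 6, 26))]
grn []
yel [([362.6, 204.0], (360, 192, 7, 25))]
yel []
box [([358.7, 200.5], (334, 163, 50, 76))]
box [([378.1, 285.4], (324, 253, 109, 65))]
handle [([336.5, 284.5], (331, 262, 12, 46))]
handle [([255.9, 237.4], (228, 225, 56, 22))]
cap [([437.5, 152.5], (432, 147, 12, 12))]
cap [([465.7, 324.5], (455, 310, 19, 26))]
glue/spool diff 4.601428571428571 5.096153846153846
side glue,tray diff 3.5188148148148146 45.14836601307189
```

```bash
python3 -c "
from plant import ctrl, camrig, status
print(ctrl.sign_off())"
```

```text
the job is handed in; nothing more can be done
None
```

The job is handed in at about 25 s: by the final images the offcuts are in the box, the scraper stands in the tub, the tray bar is back at its starting pixels and the glue and spool are unmoved, but I viewed 12 pictures, two over the limit of 10.

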